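# Take the stock bin's lid off its hooks and close the bin

### The job

Close the tea bin with the blue lid that hangs by its handle on the pair of J-hooks: lift the lid straight up past the hook tips before drawing it off, without wrenching it against the hooks. Tuck its back edge under the lip at the back of the bin with the front raised, keep hold while you lower the front gently onto the orange catch, then press the front down until the catch snaps over it and the lid lies flat and fully home. Leave the other things on the bench where they stand.

Things in the scene. Friction and masses are not known exactly. Their poses are not given: they have to be found in the camera images.
- lid: Blue flat plastic lid 180 (x) x 250 (y) x 5 mm, about 0.3 to 0.45 kg, with a black bridge handle over its middle. Origin: centre of the panel's underside; z up out of the top face; -x is the FRONT edge (yellow strip on top), +x the BACK edge. It starts level, hanging by the handle bar on the two hooks.
- lid_handle (a point): Centre of the lid's handle bar, 69 mm above the lid's underside. The bar is rectangular, 14 mm thick (lid x) x 170 mm long (lid y) x 16 mm high, flat-sided; its underside is 56 mm above the top face of the panel. It stands on 14 mm posts at lid y = +-78 mm. Between the posts and above the bar all is free.
- lid_back (a point): Middle of the lid's back edge, at the underside (lid x = +90 mm).
- lid_front (a point): Middle of the lid's front edge, at the underside (lid x = -90 mm). The top face 10 to 70 mm behind it is clear and can be pressed.
- hook_rail: Fixed steel rail with two J-hooks pointing to its -x side (towards the robot). Origin on the bench below the hooks' valley; x points from the hooks back to the cross bar, y along it. Cross bar 20 mm square at x = +125 mm, top at 282 mm, on posts at y = +-170 mm. The prongs are 8 mm rods at y = +-50 mm; their valley runs level from x = +24 to -22 mm.
- hook_valley (a point): Point midway between the hooks at the top of the rods' valley, 254 mm above the bench, where the underside of the handle bar rests.
- hook_tips (a point): Midway between the two upturned hook tips, at the height of their tops: 284 mm above the bench (30 mm above the valley), 36 mm in front of the valley's middle. The lid's panel hangs below the rods: lifting by 32 to 46 mm brings the bar over the tips without the panel striking the rods from below.
- bin: Fixed white open bin 196 (x) x 250 (y) mm. Origin: centre of its underside; z up; +x is its BACK (lip), -x its FRONT (orange catch), facing the robot. The lid lies on the side walls, 120 mm above the bench, front edge to the front. Back wall's inner face at x = +92 mm; a bead 6 mm high at the front (inner face x = -92 mm) stops the lid: 184 mm for 180. No stops at the sides: lid and bin are equally wide.
- bin_seat (a point): Centre of the bin's mouth at the seat height (120 mm), where the centre of the lid's underside belongs to within 2 mm in x (a few mm in y).
- bin_lip (a point): Middle of the lip's free edge, at the lip's underside: the rear rim is folded inward 14 mm over the seat (x = +78 to +92 mm), its underside 13 mm above the seat, its top 17 mm above the seat. The lid's back edge goes under it; a lid tilted 10 to 20 degrees (front up, above the catch) fits.
- catch (a joint): Angle (rad) of the orange sprung catch, 40 mm wide, at the middle of the bin's front: 0 at rest, positive leaning outward (bin -x), to 0.5; spring 1.2 Nm/rad with slight preload, hinge 45 mm below the seat. The lid's front comes to rest on its sloping top 10 to 20 mm above the seat; pressing the lid's front with about 5 to 15 N pushes it outward and it springs back over the lid.
- catch_nose (a point): Inner tip of the catch's nose, at rest 8 mm above the seat and 85 mm in front of the bin's middle (it overlaps the shut lid's front edge by 3 to 7 mm). The catch reaches 23 mm above the seat and 105 mm in front of the bin's middle.
- tea_red: Red tea carton 70 x 130 x 80 mm, a bystander below the hanging lid. Origin: centre of underside.
- tea_green: Green tea carton 60 x 100 x 70 mm, a bystander in front of or beside the hook rail. Origin: centre of underside.
- tin: Upright food tin, 74 mm diameter, 110 mm high, a bystander in front of the bin. Origin: centre of underside.
- jar: Upright jar, 70 mm diameter, 100 mm high, a bystander behind the bin. Origin: centre of underside.
- tub: White tub with a red lid, 112 mm diameter, 97 mm high, a bystander behind the bin. Origin: centre of underside.
- scoop: Aluminium scoop about 230 mm long, 42 mm high, lying in front of the hook rail, a bystander. Origin: at the joint of handle and blade, on the bench; x towards the blade.

How it is judged:
By the outcome, as a careful person would: the job done as asked, in the order asked, and still so for the second after the job is handed in, with the robot touching nothing.
It also fails if it takes over 72 s, if anything falls off the work surface, if the arm or the gripper's body presses on something with over 40 N, if the wrist force passes 120 N, or if a joint passes its speed limit or range.

### The arm

A 6-joint arm with a two-finger parallel gripper is mounted at the origin on the work surface. World frame = base frame: x ahead of the robot, y to its left, z up, the work surface at z = 0. Lengths are in m, angles in rad, forces in N, time in s.
With the tool pointing down it reaches from about 0.275 to 1 m from the base axis. Payload 8.4 kg.
Tool frame: the origin (TCP) lies between the finger pads; the fingertips stand 14 mm ahead of it and the grasp point (between the pads) lies 5 mm behind it; z points along the fingers, y is the direction in which the jaws open and shut (so a half turn about z gives the same grasp; the last joint's range is limited). The gripper opens to 85 mm and grips with 20 to 120 N. Pads are 22 mm wide; open, the fingers measure 114 mm over their backs; the gripper's body (76 mm by 85 mm) begins 54 mm behind the grasp point. The pads swing forward as they close: fully open they stand 13 mm farther back than shut.
Start: joints at [-1.22, 0.353, 1.633, -0, 1.155, -0.002], TCP at [0.216, -0.587, 0.245] pointing down, gripper open.
Joint ranges: [-2.63, 2.63], [-0.92, 2.1], [0.06, 2.66], [-1.3, 4.44], [0, 2.69], [-3.02, 3.02]. Speed limits (rad/s): [2.22, 2.22, 2.79, 3.14, 3.14, 3.14].

### API

Orientations are given as a unit quaternion [w, x, y, z].
In Python, from rig import * gives the robot as it stands. The module is installed in compiled form; this text tells all that it offers.
- The arm moves only by the shell command python3 -m creep 'ROWS' [FORCE]. ROWS is JSON, a list of rows, each a list of 7 numbers: the shift along the tool's x, y, z in m, then the turn, a rotation vector about the tool's x, y, z in rad, then the closure, from 0 (fully open) to 1 (shut). A call has 1 to 12 rows; each row is the pose to reach, as a shift and turn from the pose measured when the call began, along the tool's axes at that moment; what a row does not reach only later rows make up. A row lasts 1/8 s, in which the tool goes at most 62.5 mm and 10.7 degrees, less where a joint would pass 70% of its speed; a pose out of reach is approached as far as the arm can. A call with a gripper value outside its range is refused whole. The fingers move at their own pace and stop on an object; FORCE is the grip in N (left out, the last holds). Time passes only in rows, so rows that repeat a pose let the fingers close. It gives the time, the measured TCP pose, the force and the opening at its end, in the units of the state.
- read_state(): the state, without advancing time (a new reading comes with each control period).
- grab_frame(name): name is "scene" or "top" or "wrist"; returns the picture (480x640x3 uint8, blue, green, red); there is no depth.
- get_calibration(name): a dict with "intrinsics" (3x3 intrinsics, pixels), "eye" and "orientation" of the camera in the world; the wrist camera has in their place "tool_from_camera" (4x4, takes a point from camera to tool coordinates, whose origin is the TCP and whose axes are the flange's). Camera axes: x right, y down, z forward; pixel columns grow to the right and rows downward; lengths in m; the calibration is good to about 2 mm. A picture is of the moment at which its call begins: read the wrist's pose just before it. get_calibration takes no time and is no camera call.
- sign_off(): hands the job in, once; it reports no verdict.
Trained networks look in the newest picture that a camera, given by its name, has taken for a name from the list of things; names that differ only in an ending like _2 or _b are one class to them, and where a whole thing is asked for, a point or a joint stands for the part that bears it (a point fixed in the world has none). Each returns a list of dicts, best first, with "score" (0 to 1); they miss things now and then, are a little off and sometimes report something else, mostly with a low value. They report only what shows in the picture. A call takes as long as a camera call.
- silhouettes(camera, thing): "region" (480x640 bool, what is visible of it) and "box" ([left, top, right, bottom] in pixels, round what is visible of it).
The state is a dict: "time_s": time; "joints": joint angles; "qd": joint speeds; "joint_efforts": joint torques, N m; "tool_pos": TCP position; "tool_rot": TCP orientation; "contact_force": force on the tool from outside, world axes, zero at the start; "wrist_torque": the same for the moment, N m; "gripper_width": finger opening in m.
Only numpy, scipy, OpenCV 4.12 (cv2) and the standard library are available. Lean on these libraries where they do the work, as an engineer would, in place of code of your own. Each camera call takes 0.05 s, during which the arm holds its last target.

## Working session

There is one attempt and no reset: what is moved stays moved. The work goes in short steps, Python scripts to look and compute and a shell command to move; the robot and the scene stay as the last step left them, time stands still between calls to the robot, and variables do not carry over. Pictures are saved under pics/ and viewed, and the job is handed in when it is done.

```bash
mkdir -p pics; python3 - <<'E'
from rig import *
import cv2
s=read_state();print(s)
for n in("scene","top","wrist"):
    im=grab_frame(n);cv2.imwrite(f"pics/{n}0.png",im)
    print(n,get_calibration(n))
E
```

```text
{'time_s': 0.0, 'joints': array([-1.22042626e+00,  3.53667913e-01,  1.63418711e+00, -2.66446363e-05,
        1.15517220e+00, -2.40805221e-03]), 'qd': array([-1.15571152e-05, -5.00957735e-04,  1.17150513e-03, -2.29655926e-03,
       -8.80199648e-04, -4.33540793e-04]), 'joint_efforts': array([-6.74150033e-04, -6.05266142e+01, -3.42068052e+01, -2.12743163e-05,
        9.38176032e-03,  8.10760184e-05]), 'tool_pos': array([ 0.21576455, -0.58606449,  0.24452665]), 'tool_rot': array([-7.04349223e-04,  9.84482544e-01,  1.75481071e-01, -1.36165995e-04]), 'contact_force': array([-0.69391814,  0.22691054,  0.37511432]), 'wrist_torque': array([-0.0004915 ,  0.01905736,  0.035125  ]), 'gripper_width': 0.08535499468923045}
scene {'intrinsics': array([[530.41594219,   0.        , 323.06645586],
       [  0.        , 530.41594219, 238.44316371],
       [  0.        ,   0.        ,   1.        ]]), 'eye': array([1.2954327 , 0.07765007, 1.11030029]), 'orientation': array([-0.23084399,  0.61078108,  0.71129552, -0.26022337])}
top {'intrinsics': array([[443.47663355,   0.        , 320.46456055],
       [  0.        , 443.47663355, 233.75149771],
       [  0.        ,   0.        ,   1.        ]]), 'eye': array([ 0.47512059, -0.01624807,  1.26606919]), 'orientation': array([-0.01581683,  0.71011334, -0.70356044,  0.0221717 ])}
wrist {'intrinsics': array([[411.04218127,   0.        , 317.84800335],
       [  0.        , 411.04218127, 246.99076316],
       [  0.        ,   0.        ,   1.        ]]), 'tool_from_camera': array([[-1.53220873e-04, -9.49774945e-01, -3.12933747e-01,
         8.04190187e-02],
       [ 9.99998006e-01, -7.68603865e-04,  1.84313814e-03,
         3.36027426e-04],
       [-1.99108852e-03, -3.12932841e-01,  9.49773169e-01,
        -1.28482556e-01],
       [ 0.00000000e+00,  0.00000000e+00,  0.00000000e+00,
         1.00000000e+00]])}
```

View pics/scene0.png

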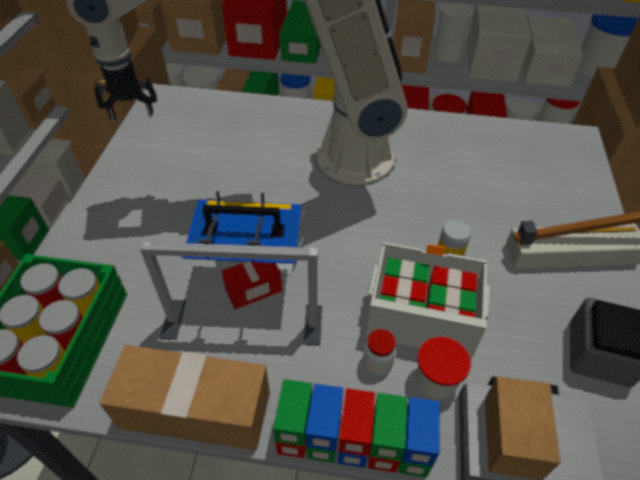

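View pics/top0.png

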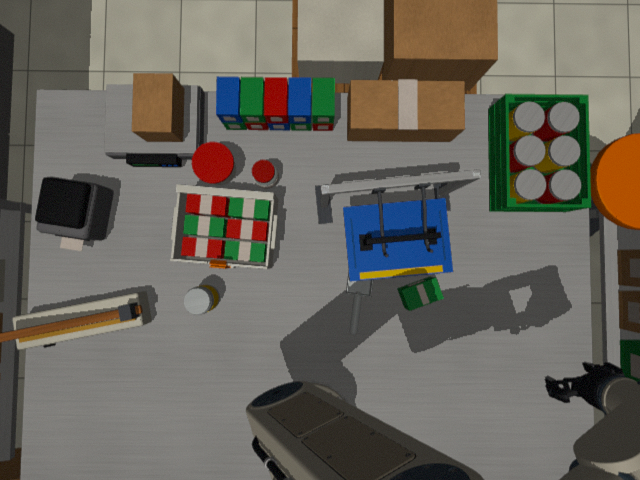

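```bash
cat > h.py <<'E'
from rig import *
import numpy as np, cv2
from scipy.spatial.transform import Rotation as R
def rot(q): return R.from_quat([q[1],q[2],q[3],q[0]])
def cam(name):
    c=get_calibration(name);return c["intrinsics"],rot(c["orientation"]).as_matrix(),np.array(c["eye"])
def unproj(name,uv,z):
    K,Rm,e=cam(name);uv=np.atleast_2d(np.array(uv,float))
    d=np.c_[uv,np.ones(len(uv))]@np.linalg.inv(K).T@Rm.T
    return e+d*((z-e[2])/d[:,2])[:,None]
def proj(name,P):
    K,Rm,e=cam(name);p=(np.atleast_2d(P)-e)@Rm@K.T;return p[:,:2]/p[:,2:]
def rectof(mask,cams,z):
    c=max(cv2.findContours(mask.astype(np.uint8),cv2.RETR_EXTERNAL,cv2.CHAIN_APPROX_NONE)[0],key=len)[:,0]
    w=unproj(cams,c,z)[:,:2].astype(np.float32)
    return cv2.minAreaRect(w)
E
python3 - <<'E'
from h import *
im=grab_frame("top")
for t,z in (("lid",.198),("lid_handle",.27),("bin",.12),("hook_rail",.282),("tea_green",.07),("tea_red",.08),("tin",.11),("jar",.1),("tub",.097),("scoop",.02),("catch",.14)):
    r=silhouettes("top",t)
    for q in r[:2]:
        print(t,round(q["score"],2),q["box"],[np.round(v,4) for v in rectof(q["region"],"top",z)])
# color lid
a=cv2.resize(im[150:300,150:480],None,fx=2.4,fy=2.4,interpolation=cv2.INTER_CUBIC);cv2.imwrite("pics/topz.png",a)
im=grab_frame("scene")
cv2.imwrite("pics/scz.png",cv2.resize(im[180:350,130:500],None,fx=2.1,fy=2.1,interpolation=cv2.INTER_CUBIC))
E
```

```text
bin 0.8 [168.8, 185.4, 277.6, 268.8] [array([0.5503, 0.223 ]), array([0.2709, 0.2065]), np.float64(85.48)]
bin 0.64 [341.2, 197.3, 455.1, 283.2] [array([ 0.5255, -0.2267]), array([0.1935, 0.271 ]), np.float64(5.622)]
hook_rail 0.74 [312.5, 172.5, 483.0, 256.8] [array([ 0.5941, -0.2029]), array([0.1276, 0.3734]), np.float64(6.5714)]
hook_rail 0.24 [208.5, 257.6, 226.7, 267.2] [array([0.4612, 0.1987]), array([0.0176, 0.0399]), np.float64(0.5058)]
tea_green 0.94 [398.7, 276.8, 446.6, 315.8] [array([ 0.3833, -0.2955]), array([0.0683, 0.1105]), np.float64(20.4352)]
tea_red 0.17 [342.6, 197.5, 452.4, 282.8] [array([ 0.5274, -0.2334]), array([0.2025, 0.2805]), np.float64(6.1052)]
tin 0.57 [185.7, 281.5, 218.9, 314.9] [array([0.3664, 0.2805]), array([0.0729, 0.0929]), np.float64(27.176)]
jar 0.93 [252.1, 158.2, 276.1, 186.9] [array([0.6964, 0.122 ]), array([0.0776, 0.0689]), np.float64(0.8111)]
tub 0.71 [192.1, 141.1, 240.3, 185.5] [array([0.7237, 0.2594]), array([0.1127, 0.1144]), np.float64(0.6564)]
scoop 0.83 [346.2, 279.2, 373.2, 333.8] [array([ 0.3387, -0.1381]), array([0.1498, 0.0701]), np.float64(0.3329)]
catch 0.44 [208.5, 254.7, 231.6, 266.5] [array([0.4592, 0.2298]), array([0.0202, 0.0507]), np.float64(0.5058)]
catch 0.19 [340.2, 197.6, 451.7, 281.6] [array([ 0.5247, -0.2223]), array([0.1899, 0.2639]), np.float64(5.6583)]
```

View pics/topz.png

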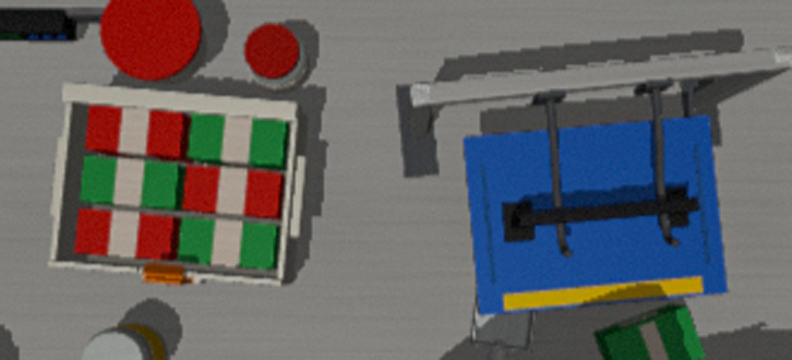

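View pics/scz.png

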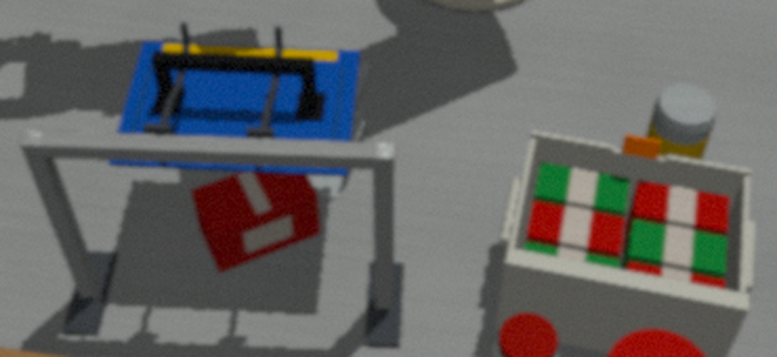

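```bash
python3 - <<'E'
from h import *
im=cv2.imread("pics/top0.png").astype(int)
b,g,r=im[...,0],im[...,1],im[...,2]
blue=(b>90)&(b>r+60)&(b>g+35)
yel=(r>150)&(g>110)&(b<80)
m=np.zeros(b.shape,bool);m[185:290,330:465]=1
k=((blue|yel)&m).astype(np.uint8);k=cv2.morphologyEx(k,cv2.MORPH_CLOSE,np.ones((15,15)))
c=max(cv2.findContours(k,cv2.RETR_EXTERNAL,cv2.CHAIN_APPROX_NONE)[0],key=len)
print(rectof(k,"top",.198), cv2.boxPoints(cv2.minAreaRect(c)))
# full quads via approx
print(cv2.approxPolyDP(c,6,True)[:,0], unproj("top",cv2.approxPolyDP(c,6,True)[:,0],.198))
# handle bar ends in top picture
z=lambda p:np.array(p)/2.4+150
print("bar ends",unproj("top",z([[503,213],[698,204]]),.27))
print("valley prongs/tips",unproj("top",z([[566,250],[674,240]]),.284))
print("crossbar",unproj("top",z([[412,97],[790,56]]),.272))
bl=z([[63,85],[297,103]]);bf=z([[50,262],[283,283]])
print("bin back",unproj("top",bl,.137),"front",unproj("top",bf,.126), "catch",unproj("top",z([[146,266],[186,268],[163,274]]),.14))
sc=lambda p:np.array(p)/2.1+[130,180]
print("scene bin back top",unproj("scene",sc([[505,262],[748,305]]),.137),"front",unproj("scene",sc([[533,133],[749,172]]),.126))
print("scene bar",unproj("scene",sc([[155,58],[316,68]]),.27), "cross",unproj("scene",sc([[25,145],[392,155]]),.272))
E
```

```text
((0.521867036819458, -0.2116602212190628), (0.17945648729801178, 0.24978706240653992), 5.776577949523926) [[342.6306  206.77858]
 [445.60004 197.20003]
 [452.49335 271.30298]
 [349.52393 280.88153]]
[[445 199]
 [343 207]
 [350 280]
 [411 268]
 [452 271]] [[ 0.62000097 -0.32726364  0.198     ]
 [ 0.59798385 -0.07956344  0.198     ]
 [ 0.42213174 -0.09747924  0.198     ]
 [ 0.45214756 -0.24421197  0.198     ]
 [ 0.44581453 -0.34310045  0.198     ]]
bar ends [[ 0.51831001 -0.11307442  0.27      ]
 [ 0.52849841 -0.29638177  0.27      ]]
valley prongs/tips [[ 0.48406955 -0.17005912  0.284     ]
 [ 0.49421322 -0.2700177   0.284     ]]
crossbar [[ 0.62658616 -0.02677316  0.272     ]
 [ 0.66933433 -0.38379744  0.272     ]]
bin back [[0.65614879 0.34375057 0.137     ]
 [0.63943417 0.09440424 0.137     ]] front [[0.46771888 0.35605324 0.126     ]
 [0.44757826 0.10757164 0.126     ]] catch [[0.46450929 0.25052578 0.14      ]
 [0.46278227 0.20841638 0.14      ]
 [0.45625865 0.23247088 0.14      ]]
scene bin back top [[0.6387157  0.09507368 0.137     ]
 [0.65250647 0.34355051 0.137     ]] front [[0.44862901 0.11139976 0.126     ]
 [0.46814849 0.35663025 0.126     ]]
scene bar [[ 0.53165188 -0.29158943  0.27      ]
 [ 0.51936068 -0.12287488  0.27      ]] cross [[ 0.66667985 -0.3808095   0.272     ]
 [ 0.62349981 -0.02668033  0.272     ]]
```

```bash
cat >> h.py <<'E'
def toolR(yaw_deg,tilt_deg=0):
    """thing frame yaw; tool y along thing x, tool x along thing y, z down; tilt = front up (+ about thing y)"""
    a=R.from_euler('z',yaw_deg,degrees=True)*R.from_euler('y',tilt_deg,degrees=True)
    B=R.from_matrix(np.array([[0,1,0],[1,0,0],[0,0,-1]],float))
    return a*B
def delta(p,Rt):
    s=read_state();R0=rot(s["tool_rot"])
    return np.round(np.r_[R0.inv().apply(np.array(p)-s["tool_pos"]),(R0.inv()*Rt).as_rotvec()],4)
E
python3 - <<'E'
from h import *
print(list(delta([.522,-.212,.42],toolR(6))))
E
```

```text
[np.float64(0.4166), np.float64(-0.2457), np.float64(-0.1747), np.float64(0.0), np.float64(0.0), np.float64(-1.3227)]
```

```bash
python3 -m creep '[[0.05,-0.03,-0.06,0,0,-0.15,0],[0.10,-0.06,-0.12,0,0,-0.3,0],[0.15,-0.09,-0.175,0,0,-0.5,0],[0.2,-0.12,-0.175,0,0,-0.65,0],[0.25,-0.15,-0.175,0,0,-0.8,0],[0.3,-0.18,-0.175,0,0,-0.95,0],[0.35,-0.21,-0.175,0,0,-1.1,0],[0.39,-0.23,-0.175,0,0,-1.25,0],[0.417,-0.246,-0.175,0,0,-1.323,0],[0.417,-0.246,-0.175,0,0,-1.323,0],[0.417,-0.246,-0.175,0,0,-1.323,0],[0.417,-0.246,-0.175,0,0,-1.323,0]]'
python3 - <<'E'
from h import *
s=read_state();im=grab_frame("wrist");cv2.imwrite("pics/w1.png",im)
np.save("w1.npy",np.r_[s["tool_pos"],s["tool_rot"]]);print(s["tool_pos"],toolR(6).as_quat(),s["tool_rot"],s["joints"])
for t in("lid","lid_handle","hook_rail"):
    print(t,[(q["score"],q["box"]) for q in silhouettes("wrist",t)[:2]])
E
```

```text
time_s: 2.3
tool_pos: [0.5216, -0.2126, 0.4204]
tool_rot: [0.0, 0.67, 0.743, -0.0]
contact_force: [-0.1, -0.3, 0.3]
gripper_width: 0.0855
[ 0.52157301 -0.21256825  0.42038782] [0.66913061 0.74314483 0.         0.        ] [ 8.60179728e-05  6.69721986e-01  7.42611900e-01 -1.43185545e-04] [-3.89471951e-01  1.36406536e-01  1.53475966e+00 -3.29296697e-04
  1.47036121e+00 -4.92566544e-01]
lid [(0.59, [200.8, 47.2, 433.5, 332.0]), (0.18, [155.6, 191.0, 214.5, 287.9])]
lid_handle [(0.56, [200.6, 47.4, 428.8, 333.7])]
hook_rail [(0.7, [255.8, 0.0, 547.2, 435.7])]
```

View pics/w1.png

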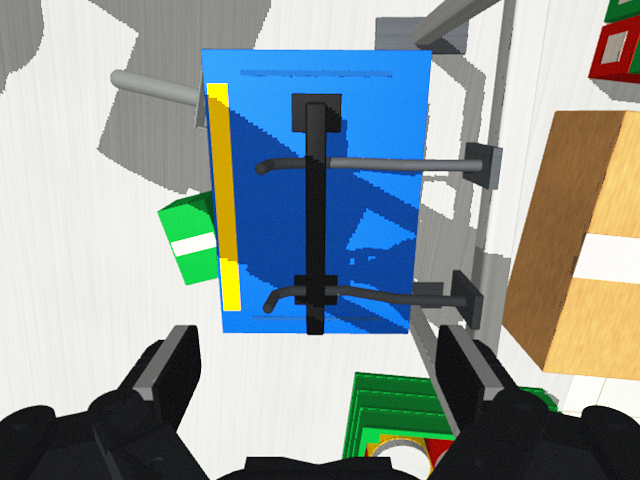

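```bash
cat >> h.py <<'E'
def wun(pose,uv,z):
    c=get_calibration("wrist");T=c["tool_from_camera"];K=c["intrinsics"];R0=rot(pose[3:])
    uv=np.atleast_2d(np.array(uv,float));d=np.c_[uv,np.ones(len(uv))]@np.linalg.inv(K).T
    d=R0.apply(d@T[:3,:3].T);o=R0.apply(T[:3,3])+pose[:3]
    return o+d*((z-o[2])/d[:,2])[:,None]
E
python3 - <<'E'
from h import *
p=np.load("w1.npy")
print("bar",wun(p,[[316,103],[316,333]],.27))
print("panel",wun(p,[[202,49],[432,51],[410,333],[223,332]],.198))
print("prong at bar",wun(p,[[300,164],[332,164],[300,290],[332,291]],.254))
print("tips",wun(p,[[262,167],[269,304]],.284))
print("back plate",wun(p,[[480,165],[463,303]],.262))
E
```

```text
bar [[ 0.51194685 -0.1284474   0.27      ]
 [ 0.52885854 -0.29439853  0.27      ]]
panel [[ 0.41970316 -0.09711348  0.198     ]
 [ 0.59734598 -0.08014941  0.198     ]
 [ 0.62330644 -0.32684557  0.198     ]
 [ 0.44343174 -0.34422156  0.198     ]]
prong at bar [[ 0.50473163 -0.16993887  0.254     ]
 [ 0.52727955 -0.16761171  0.254     ]
 [ 0.51342046 -0.26700685  0.254     ]
 [ 0.53844793 -0.26529309  0.254     ]]
tips [[ 0.48166846 -0.17052583  0.284     ]
 [ 0.49242914 -0.26644266  0.284     ]]
back plate [[ 0.62855567 -0.15685939  0.262     ]
 [ 0.63934296 -0.2614089   0.262     ]]
```

```bash
python3 - <<'E'
from h import *
print(list(delta([.5206,-.2115,.257],toolR(5.8))))
E
```

```text
[np.float64(0.001), np.float64(-0.0012), np.float64(0.1634), np.float64(0.0001), np.float64(0.0001), np.float64(0.0023)]
```

```bash
python3 -m creep '[[0.001,-0.001,0.04,0,0,0.002,0],[0.001,-0.001,0.09,0,0,0.002,0],[0.001,-0.001,0.13,0,0,0.002,0],[0.001,-0.001,0.15,0,0,0.002,0],[0.001,-0.001,0.163,0,0,0.002,0],[0.001,-0.001,0.163,0,0,0.002,0],[0.001,-0.001,0.163,0,0,0.002,0]]' 60
python3 - <<'E'
from h import *
s=read_state();im=grab_frame("wrist");cv2.imwrite("pics/w2.png",im);print(s["contact_force"])
E
```

```text
time_s: 3.38
tool_pos: [0.5213, -0.2118, 0.2585]
tool_rot: [0.001, 0.67, 0.742, 0.0]
contact_force: [-0.6, -0.8, -0.1]
gripper_width: 0.0851
[-0.60605966 -0.83988016 -0.1207755 ]
```

View pics/w2.png

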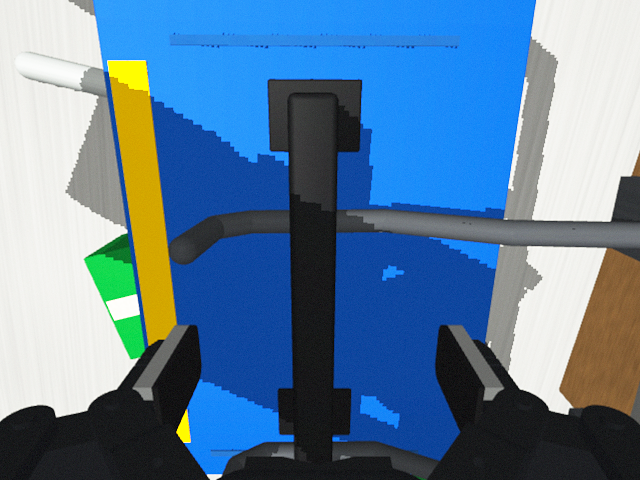

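The bar (cols 290–335) stands centred between the open fingers (gap centre about col 318), and the prongs are clear of the pads. I'll close now.

```bash
python3 -m creep '[[0,0,0.001,0,0,0,0.5],[0,0,0.001,0,0,0,0.8],[0,0,0.001,0,0,0,1],[0,0,0.001,0,0,0,1],[0,0,0.001,0,0,0,1],[0,0,0.001,0,0,0,1],[0,0,0.001,0,0,0,1],[0,0,0.001,0,0,0,1]]' 100
```

```text
time_s: 4.42
tool_pos: [0.5213, -0.2118, 0.2578]
tool_rot: [0.001, 0.67, 0.742, 0.0]
contact_force: [-2.8, 0.1, 5.7]
gripper_width: 0.0123
```

```bash
python3 -m creep '[[0,0,-0.005,0,0,0,1],[0,0,-0.012,0,0,0,1],[0,0,-0.020,0,0,0,1],[0,0,-0.028,0,0,0,1],[0,0,-0.035,0,0,0,1],[0,0,-0.039,0,0,0,1],[0,0,-0.039,0,0,0,1],[0,0,-0.039,0,0,0,1]]'
python3 - <<'E'
from h import *
s=read_state();im=grab_frame("wrist");cv2.imwrite("pics/w3.png",im);print(s["contact_force"],s["wrist_torque"],s["tool_pos"])
im=grab_frame("scene");cv2.imwrite("pics/s3.png",cv2.resize(im[160:300,150:350],None,fx=3.5,fy=3.5))
E
```

```text
time_s: 5.42
tool_pos: [0.5211, -0.2117, 0.2966]
tool_rot: [0.001, 0.67, 0.742, 0.0]
contact_force: [-0.0, 0.5, -3.3]
gripper_width: 0.0122
[-0.0111117   0.49427967 -3.30026528] [-0.01892973 -0.02840026  0.06765938] [ 0.52111497 -0.21170588  0.29656592]
```

View pics/w3.png

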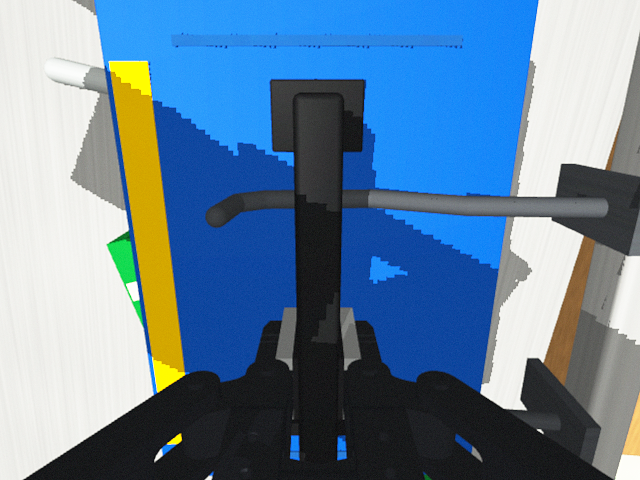

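View pics/s3.png

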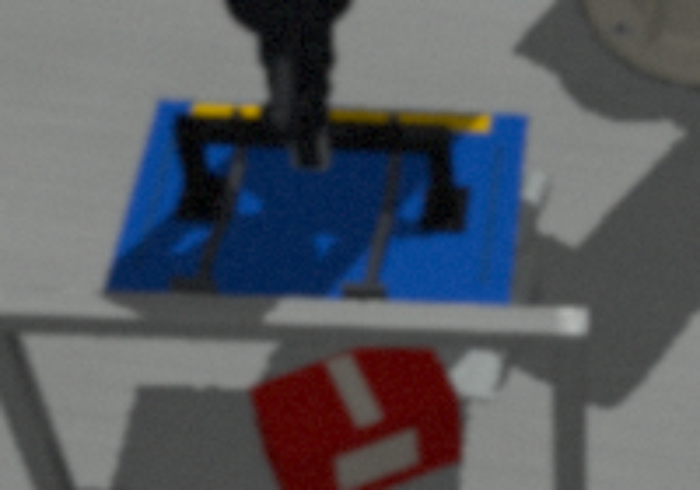

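```bash
python3 -m creep '[[0,-0.01,0,0,0,0,1],[0,-0.025,0,0,0,0,1],[0,-0.04,0,0,0,0,1],[0,-0.055,0,0,0,0,1],[0,-0.07,0,0,0,0,1],[0,-0.085,0,0,0,0,1],[0,-0.10,0,0,0,0,1],[0,-0.115,0,0,0,0,1],[0,-0.13,0,0,0,0,1],[0,-0.145,0,0,0,0,1],[0,-0.155,0,0,0,0,1],[0,-0.16,0,0,0,0,1]]'
python3 - <<'E'
from h import *
s=read_state();im=grab_frame("wrist");cv2.imwrite("pics/w4.png",im);print(s["contact_force"],s["wrist_torque"],s["tool_pos"])
p=s["tool_pos"]
print(list(delta([p[0],.18,.36],toolR(-4))),list(delta([.45,.226,.36],toolR(-4))))
E
```

```text
time_s: 7.02
tool_pos: [0.3614, -0.228, 0.2964]
tool_rot: [0.001, 0.67, 0.742, 0.0]
contact_force: [-0.1, -0.0, -3.0]
gripper_width: 0.0121
[-0.10542982 -0.04997687 -3.04915876] [-0.00307031  0.03787291  0.00233203] [ 0.36138306 -0.22800517  0.29639103]
[np.float64(0.4058), np.float64(0.0415), np.float64(-0.064), np.float64(0.0013), np.float64(0.0008), np.float64(0.171)] [np.float64(0.4426), np.float64(0.1344), np.float64(-0.0639), np.float64(0.0013), np.float64(0.0008), np.float64(0.171)]
```

View pics/w4.png

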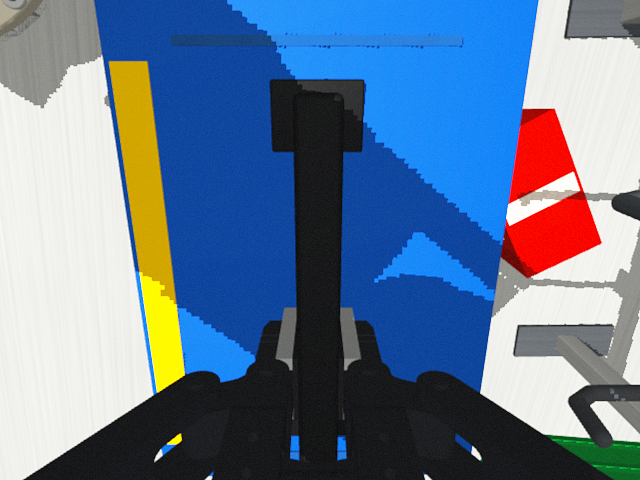

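```bash
cat > ov.py <<'E'
from h import *
import sys
x,y,a=map(float,sys.argv[1:4]);tag=sys.argv[4]
Rz=R.from_euler('z',a,degrees=True)
def W(P): return Rz.apply(np.array(P,float))+[x,y,0]
segs=[[(98,-125,137),(98,125,137)],[(78,-125,137),(78,125,137)],[(-98,-125,126),(-98,125,126)],[(-92,-125,126),(-92,125,126)],
[(-92,-125,120),(78,-125,120)],[(-92,125,120),(78,125,120)],[(98,-125,0),(98,125,0)],[(-85,-20,128),(-85,20,128)],[(-105,-20,143),(-105,20,143)],[(98,-125,0),(98,-125,137)],[(98,125,0),(98,125,137)]]
for n,(x0,x1,y0,y1) in {"top":(160,290,170,280),"scene":(355,500,230,360)}.items():
    im=cv2.imread(f"pics/{n}0.png")[y0:y1,x0:x1];f=5
    im=cv2.resize(im,None,fx=f,fy=f,interpolation=cv2.INTER_CUBIC)
    for s in segs:
        q=(proj(n,W(np.array(s)/1000.))+.5-[x0,y0])*f
        cv2.line(im,*[tuple(int(v) for v in p) for p in q],(255,0,255),1)
    cv2.imwrite(f"pics/ov_{n}{tag}.png",im)
E
python3 ov.py .5525 .226 -4 a
```

```text
(no output)
```

View pics/ov_topa.png

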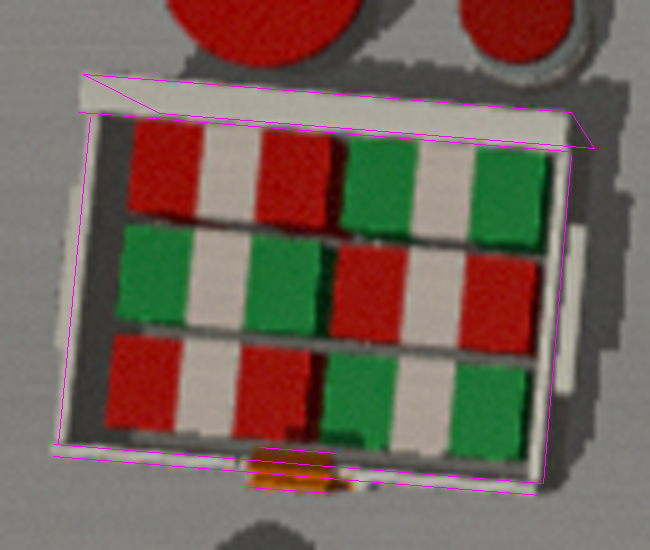

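View pics/ov_scenea.png

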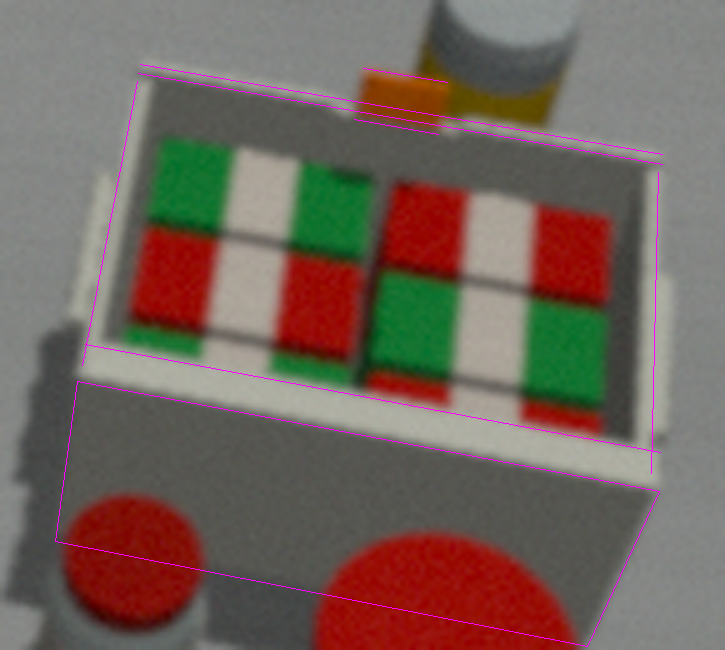

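```bash
cat >> h.py <<'E'
BX,BY,BA=.552,.226,-4.2
OFF=.0648
def tuck(xb,zb,th,yb=0):
    """TCP for lid back-edge (bin frame mm)"""
    Rb=R.from_euler('z',BA,degrees=True);Rl=Rb*R.from_euler('y',th,degrees=True)
    back=Rb.apply([xb/1000,yb/1000,0])+[BX,BY,.12+zb/1000]
    return back+Rl.apply([-.09,0,OFF]),toolR(BA,th)
def whereback(yaw=None):
    s=read_state();Rl=rot(s["tool_rot"])*R.from_matrix(np.array([[0,1,0],[1,0,0],[0,0,-1]],float)).inv()
    Rb=R.from_euler('z',BA,degrees=True)
    f=lambda lx:np.round((Rb.inv().apply(s["tool_pos"]+Rl.apply([lx,0,-OFF])-[BX,BY,.12]))*1000,1)
    e=(Rb.inv()*Rl).as_euler('zyx',degrees=True)
    print("back",f(.09),"front",f(-.09),"yaw/tilt/roll",np.round(e,2),"F",np.round(Rb.inv().apply(s["contact_force"]),1),"T",np.round(s["wrist_torque"],2),"t",round(s["time_s"],2),"w",s["gripper_width"])
E
python3 - <<'E'
from h import *
whereback()
for a in ((62,60,15),(62,3,15),(87,3,15)):
    p,r=tuck(*a);print(a,p,list(delta(p,r)))
print(list(delta([.37,.2,.3],toolR(-4.2))))
E
```

```text
back [ -68.4 -451.2  111.6] front [-245.7 -482.4  111.4] yaw/tilt/roll [10.   -0.08 -0.04] F [-0.6  0.6 -2.4] T [-0.01  0.02 -0.01] t 7.08 w 0.01221765863300866
(62, 60, 15) [0.54386007 0.22659776 0.26588571] [np.float64(0.4338), np.float64(0.2277), np.float64(0.0303), np.float64(0.2624), np.float64(0.0236), np.float64(0.1733)]
(62, 3, 15) [0.54386007 0.22659776 0.20888571] [np.float64(0.4339), np.float64(0.2276), np.float64(0.0873), np.float64(0.2624), np.float64(0.0236), np.float64(0.1733)]
(87, 3, 15) [0.56879293 0.2247668  0.20888571] [np.float64(0.4295), np.float64(0.2522), np.float64(0.0873), np.float64(0.2624), np.float64(0.0236), np.float64(0.1733)]
[np.float64(0.4249), np.float64(0.0521), np.float64(-0.004), np.float64(0.0013), np.float64(0.0008), np.float64(0.1744)]
```

```bash
python3 -m creep '[[0.02,0.002,-0.01,0,0,0.01,1],[0.06,0.008,-0.025,0,0,0.03,1],[0.11,0.014,-0.025,0,0,0.05,1],[0.16,0.02,-0.025,0,0,0.07,1],[0.21,0.026,-0.025,0,0,0.09,1],[0.26,0.032,-0.025,0,0,0.11,1],[0.31,0.038,-0.025,0,0,0.13,1],[0.36,0.044,-0.025,0,0,0.15,1],[0.4,0.05,-0.025,0,0,0.17,1],[0.425,0.052,-0.025,0,0,0.174,1],[0.425,0.052,-0.025,0,0,0.174,1],[0.425,0.052,-0.025,0,0,0.174,1]]'
python3 - <<'E'
from h import *
whereback()
for a in ((62,60,15),(62,20,15)):
    p,r=tuck(*a);print(a,p,list(delta(p,r)))
E
```

```text
time_s: 8.57
tool_pos: [0.3699, 0.1998, 0.3208]
tool_rot: [0.001, 0.732, 0.681, -0.0]
contact_force: [0.2, -0.3, -2.2]
gripper_width: 0.0121
back [-89.7 -39.4 136.1] front [-269.7  -39.6  135.9] yaw/tilt/roll [ 0.06 -0.07 -0.07] F [ 0.2 -0.3 -2.2] T [-0.03 -0.01 -0.03] t 8.57 w 0.012133050659547798
(62, 60, 15) [0.54386007 0.22659776 0.26588571] [np.float64(0.0393), np.float64(0.1715), np.float64(0.0551), np.float64(0.2629), np.float64(0.0014), np.float64(0.0009)]
(62, 20, 15) [0.54386007 0.22659776 0.22588571] [np.float64(0.0394), np.float64(0.1715), np.float64(0.0951), np.float64(0.2629), np.float64(0.0014), np.float64(0.0009)]
```

```bash
python3 -m creep '[[0.01,0.02,0,0.04,0,0,1],[0.02,0.05,0,0.09,0,0,1],[0.03,0.09,0.01,0.14,0,0,1],[0.039,0.125,0.025,0.19,0,0,1],[0.039,0.155,0.04,0.24,0,0,1],[0.039,0.17,0.05,0.263,0.001,0.001,1],[0.039,0.1715,0.06,0.263,0.001,0.001,1],[0.039,0.1715,0.075,0.263,0.001,0.001,1],[0.039,0.1715,0.09,0.263,0.001,0.001,1],[0.039,0.1715,0.095,0.263,0.001,0.001,1],[0.039,0.1715,0.095,0.263,0.001,0.001,1]]'
python3 - <<'E'
from h import *
whereback()
for a in ((62,3,15),(80,3,15),(87,3,15)):
    p,r=tuck(*a);print(a,p,list(delta(p,r)))
for n in("scene","top","wrist"): 
    im=grab_frame(n)
    if n!="wrist": 
        x0,x1,y0,y1={"top":(150,300,160,300),"scene":(340,510,200,360)}[n]
        im=cv2.resize(im[y0:y1,x0:x1],None,fx=3.6,fy=3.6,interpolation=cv2.INTER_CUBIC)
    cv2.imwrite(f"pics/{n}5.png",im)
E
```

```text
time_s: 9.95
tool_pos: [0.5434, 0.2263, 0.2259]
tool_rot: [-0.096, 0.726, 0.675, -0.089]
contact_force: [0.7, -0.5, -2.2]
gripper_width: 0.0124
back [61.5 -0.3 20. ] front [-112.3   -0.4   66.6] yaw/tilt/roll [ 0.02 15.02 -0.04] F [ 0.7 -0.5 -2.2] T [ 0.02 -0.26 -0.03] t 9.95 w 0.012356422564927885
(62, 3, 15) [0.54386007 0.22659776 0.20888571] [np.float64(0.0003), np.float64(0.0048), np.float64(0.0163), np.float64(-0.0004), np.float64(0.0006), np.float64(0.0002)]
(80, 3, 15) [0.56181173 0.22527947 0.20888571] [np.float64(0.0003), np.float64(0.0222), np.float64(0.0116), np.float64(-0.0004), np.float64(0.0006), np.float64(0.0002)]
(87, 3, 15) [0.56879293 0.2247668  0.20888571] [np.float64(0.0003), np.float64(0.029), np.float64(0.0098), np.float64(-0.0004), np.float64(0.0006), np.float64(0.0002)]
```

View pics/scene5.png

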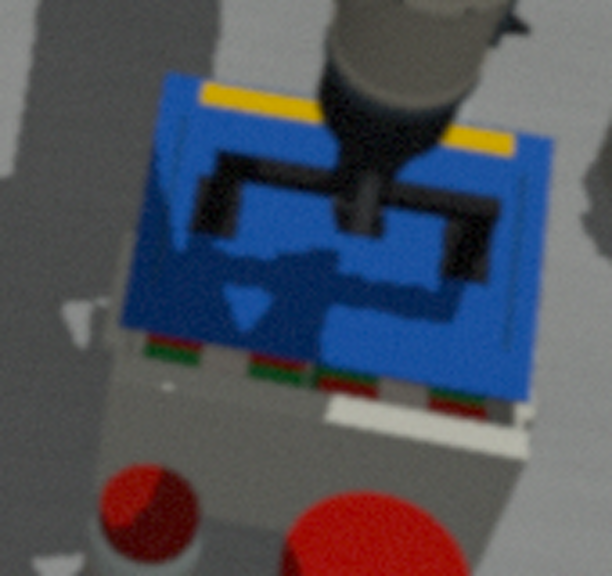

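View pics/wrist5.png

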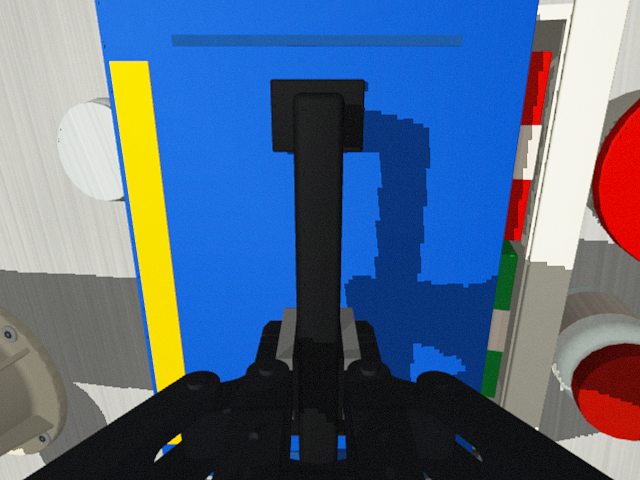

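View pics/top5.png

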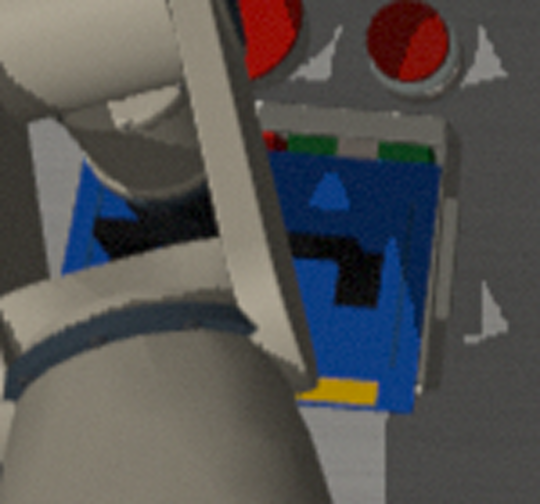

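```bash
python3 - <<'E'
from h import *
im=cv2.imread("pics/wrist5.png")[0:240,470:640]
cv2.imwrite("pics/w5z.png",cv2.resize(im,None,fx=2.5,fy=2.5,interpolation=cv2.INTER_NEAREST))
s=read_state();pose=np.r_[s["tool_pos"],s["tool_rot"]]
T=get_calibration("wrist");K=T["intrinsics"];M=T["tool_from_camera"]
def wp(P):
    q=rot(pose[3:]).inv().apply(np.atleast_2d(P)-pose[:3]);q=(q-M[:3,3])@M[:3,:3]@K.T;return q[:,:2]/q[:,2:]
Rb=R.from_euler('z',BA,degrees=True)
for nm,x,z in(("lip inner top",78,137),("lip outer",98,137),("lip inner under",78,133)):
    print(nm,[np.round(wp(Rb.apply([x/1e3,y/1e3,0])+[BX,BY,z/1e3])[0]) for y in(125,60,0,-30)])
E
```

```text
lip inner top [array([575.,  -5.]), array([548., 156.]), array([527., 277.]), array([518., 329.])]
lip outer [array([631.,  -8.]), array([597., 157.]), array([571., 281.]), array([560., 334.])]
lip inner under [array([572.,  -2.]), array([545., 155.]), array([525., 274.]), array([516., 326.])]
```

View pics/w5z.png

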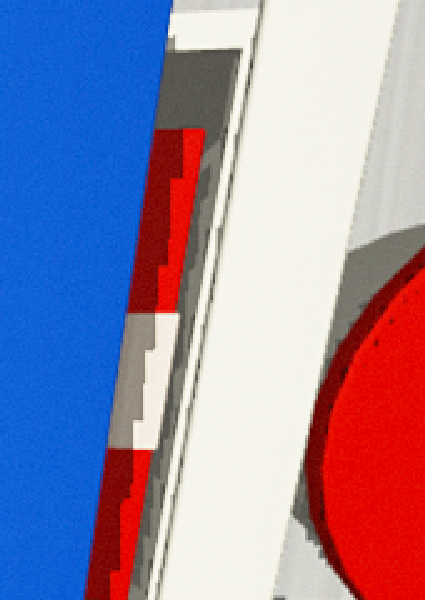

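```bash
python3 -m creep '[[0,0.0015,0.006,0,0,0,1],[0,0.003,0.011,0,0,0,1],[0,0.005,0.0163,0,0,0,1],[0,0.009,0.0153,0,0,0,1],[0,0.013,0.0142,0,0,0,1],[0,0.017,0.0131,0,0,0,1],[0,0.020,0.0122,0,0,0,1],[0,0.022,0.0117,0,0,0,1],[0,0.022,0.0117,0,0,0,1]]'
python3 - <<'E'
from h import *
whereback()
cv2.imwrite("pics/w6.png",grab_frame("wrist"))
for a in ((84,3,15),(87,3,15),(90,3,15)):
    p,r=tuck(*a);print(a,p,list(delta(p,r)))
E
```

```text
time_s: 11.22
tool_pos: [0.5624, 0.2251, 0.2096]
tool_rot: [-0.095, 0.726, 0.675, -0.089]
contact_force: [-0.4, 0.5, -3.7]
gripper_width: 0.0118
back [80.6 -0.1  3.8] front [-93.3  -0.2  50.2] yaw/tilt/roll [ 0.   14.95  0.  ] F [-0.4  0.5 -3.7] T [-0.02 -0.21  0.02] t 11.22 w 0.011786207905669284
(84, 3, 15) [0.56580099 0.22498652 0.20888571] [np.float64(0.0002), np.float64(0.0036), np.float64(-0.0002), np.float64(0.0008), np.float64(-0.0), np.float64(0.0001)]
(87, 3, 15) [0.56879293 0.2247668  0.20888571] [np.float64(0.0002), np.float64(0.0065), np.float64(-0.001), np.float64(0.0008), np.float64(-0.0), np.float64(0.0001)]
(90, 3, 15) [0.57178487 0.22454709 0.20888571] [np.float64(0.0002), np.float64(0.0094), np.float64(-0.0018), np.float64(0.0008), np.float64(-0.0), np.float64(0.0001)]
```

View pics/w6.png

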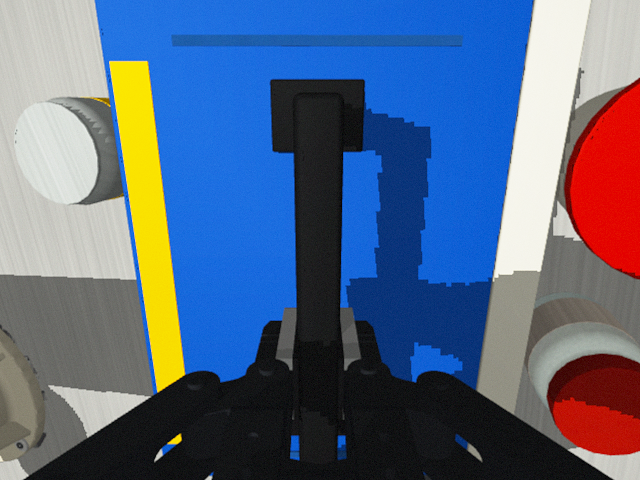

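The white lip (cols 590 to 510) now covers the lid's back edge, and there is no contact force. I'll slide on in small steps towards the back wall.

```bash
python3 -m creep '[[0,0.002,0,0,0,0,1],[0,0.004,-0.0004,0,0,0,1],[0,0.006,-0.0009,0,0,0,1],[0,0.007,-0.0012,0,0,0,1],[0,0.008,-0.0014,0,0,0,1],[0,0.008,-0.0014,0,0,0,1]]'; python3 -c "
from h import *
whereback()"
```

```text
time_s: 12.02
tool_pos: [0.5703, 0.2245, 0.2089]
tool_rot: [-0.095, 0.726, 0.675, -0.089]
contact_force: [0.2, -0.1, -2.4]
gripper_width: 0.0119
back [88.6 -0.2  3.1] front [-85.3  -0.2  49.5] yaw/tilt/roll [ 0.   14.95 -0.  ] F [ 0.2 -0.1 -2.4] T [ 0.   -0.28  0.03] t 12.03 w 0.011945913654765819
```

```bash
python3 -m creep '[[0,0.0007,-0.0002,0,0,0,1],[0,0.0014,-0.0004,0,0,0,1],[0,0.002,-0.0005,0,0,0,1],[0,0.002,-0.0005,0,0,0,1]]'; python3 -c "
from h import *
whereback()"
```

```text
time_s: 12.52
tool_pos: [0.5723, 0.2243, 0.2088]
tool_rot: [-0.095, 0.726, 0.675, -0.089]
contact_force: [-1.3, 0.5, -2.6]
gripper_width: 0.0123
back [90.6 -0.2  3. ] front [-83.3  -0.2  49.5] yaw/tilt/roll [ 0.   14.97  0.  ] F [-1.3  0.4 -2.6] T [ 0.05 -0.14 -0.09] t 12.53 w 0.01227931176508448
```

```bash
python3 -m creep '[[0,0.0007,-0.0002,0,0,0,1],[0,0.0014,-0.0004,0,0,0,1],[0,0.0014,-0.0004,0,0,0,1]]'; python3 -c "
from h import *
whereback()"
```

```text
time_s: 12.9
tool_pos: [0.5731, 0.2243, 0.2089]
tool_rot: [-0.096, 0.726, 0.675, -0.089]
contact_force: [-4.3, 0.9, 0.1]
gripper_width: 0.0121
back [91.2 -0.1  2.9] front [-82.6  -0.1  49.7] yaw/tilt/roll [-0.   15.06 -0.  ] F [-4.4  0.6  0.1] T [ 0.06  0.79 -0.15] t 12.9 w 0.012075175554512227
```

```bash
python3 - <<'E'
from h import *
for a in ((89.5,3,15),(89.5,2.7,13),(89.6,2.4,11),(89.7,2,9),(89.8,1.8,8),(89.8,1.5,7)):
    p,r=tuck(*a,0);print(a,[float(v) for v in delta(p,r)])
E
```

```text
(89.5, 3, 15) [0.0001, -0.0018, 0.0005, -0.0011, 0.0001, -0.0]
(89.5, 2.7, 13) [0.0001, -0.0039, 0.0039, -0.036, 0.0001, -0.0]
(89.6, 2.4, 11) [0.0001, -0.0058, 0.0075, -0.0709, 0.0001, -0.0]
(89.7, 2, 9) [0.0001, -0.0076, 0.0111, -0.1058, 0.0001, -0.0]
(89.8, 1.8, 8) [0.0001, -0.0084, 0.013, -0.1233, 0.0001, -0.0]
(89.8, 1.5, 7) [0.0001, -0.0092, 0.015, -0.1407, 0.0001, -0.0]
```

```bash
python3 -m creep '[[0,-0.0018,0.0005,-0.001,0,0,1],[0,-0.0028,0.0022,-0.018,0,0,1],[0,-0.0039,0.0039,-0.036,0,0,1],[0,-0.0048,0.0057,-0.053,0,0,1],[0,-0.0058,0.0075,-0.071,0,0,1],[0,-0.0067,0.0093,-0.088,0,0,1],[0,-0.0076,0.0111,-0.106,0,0,1],[0,-0.0084,0.013,-0.123,0,0,1],[0,-0.0092,0.015,-0.141,0,0,1],[0,-0.0092,0.015,-0.141,0,0,1]]'; python3 - <<'E'
from h import *
whereback()
for a in ((90,1.2,6),(90,1,5),(90,.8,4),(90,.5,3)):
    p,r=tuck(*a,0);print(a,[float(v) for v in delta(p,r)])
E
```

```text
time_s: 14.15
tool_pos: [0.5599, 0.2253, 0.1967]
tool_rot: [-0.045, 0.731, 0.68, -0.042]
contact_force: [-0.1, 0.2, -2.7]
gripper_width: 0.0121
back [89.4 -0.2  1.4] front [-89.3  -0.2  23.3] yaw/tilt/roll [ 0.02  6.98 -0.02] F [-0.2  0.2 -2.7] T [-0.04 -0.11  0.03] t 14.15 w 0.012084210180344682
(90, 1.2, 6) [0.0002, -0.0005, 0.0017, -0.0171, 0.0003, 0.0003]
(90, 1, 5) [0.0002, -0.0015, 0.0035, -0.0346, 0.0003, 0.0003]
(90, 0.8, 4) [0.0002, -0.0026, 0.0053, -0.052, 0.0003, 0.0003]
(90, 0.5, 3) [0.0002, -0.0036, 0.0073, -0.0695, 0.0003, 0.0003]
```

```bash
python3 -m creep '[[0,-0.0002,0.0009,-0.009,0,0,1],[0,-0.0005,0.0017,-0.017,0,0,1],[0,-0.001,0.0026,-0.026,0,0,1],[0,-0.0015,0.0035,-0.035,0,0,1],[0,-0.0015,0.0035,-0.035,0,0,1]]'; python3 - <<'E'
from h import *
whereback()
for a in ((90,.8,4),(90,.5,3)):
    p,r=tuck(*a,0);print(a,[float(v) for v in delta(p,r)])
E
```

```text
time_s: 14.78
tool_pos: [0.5578, 0.2254, 0.1934]
tool_rot: [-0.032, 0.732, 0.68, -0.03]
contact_force: [-0.6, -0.2, -2.4]
gripper_width: 0.0125
back [89.9 -0.2  1. ] front [-89.5  -0.2  16.6] yaw/tilt/roll [ 0.02  4.98 -0.02] F [-0.6 -0.2 -2.4] T [ 0.01 -0.1   0.06] t 14.78 w 0.012455801075929777
(90, 0.8, 4) [0.0002, -0.0009, 0.0017, -0.017, 0.0003, 0.0003]
(90, 0.5, 3) [0.0002, -0.002, 0.0036, -0.0345, 0.0003, 0.0003]
```

```bash
python3 -m creep '[[0,-0.0004,0.0009,-0.0085,0,0,1],[0,-0.0009,0.0017,-0.017,0,0,1],[0,-0.0009,0.0017,-0.017,0,0,1]]'; python3 - <<'E'
from h import *
whereback()
for a in ((90,.6,3.5),(90,.5,3)):
    p,r=tuck(*a,0);print(a,[float(v) for v in delta(p,r)])
E
```

```text
time_s: 15.15
tool_pos: [0.5568, 0.2255, 0.1919]
tool_rot: [-0.025, 0.732, 0.681, -0.024]
contact_force: [1.1, -0.1, -2.8]
gripper_width: 0.0127
back [90.1 -0.1  1. ] front [-89.4  -0.2  13.5] yaw/tilt/roll [ 0.03  3.96 -0.02] F [ 1.1  0.  -2.8] T [-0.06 -0.17  0.05] t 15.15 w 0.012652597351787679
(90, 0.6, 3.5) [0.0001, -0.0006, 0.0012, -0.0081, 0.0003, 0.0005]
(90, 0.5, 3) [0.0001, -0.0012, 0.0021, -0.0168, 0.0003, 0.0005]
```

```bash
python3 -m creep '[[0,-0.0003,0.0007,-0.005,0,0,1],[0,-0.0006,0.0012,-0.009,0,0,1],[0,-0.0006,0.0012,-0.009,0,0,1]]'; python3 - <<'E'
from h import *
whereback()
for a in ((90,.3,3),(90,.3,2.5)):
    p,r=tuck(*a,0);print(a,[float(v) for v in delta(p,r)])
im=grab_frame("scene");cv2.imwrite("pics/s7.png",cv2.resize(im[200:360,340:510],None,fx=3.5,fy=3.5,interpolation=cv2.INTER_CUBIC))
E
```

```text
time_s: 15.52
tool_pos: [0.5566, 0.2257, 0.1912]
tool_rot: [-0.022, 0.732, 0.681, -0.02]
contact_force: [1.8, 0.1, 1.0]
gripper_width: 0.0123
back [90.6  0.1  1.2] front [-89.1  -0.   11.8] yaw/tilt/roll [0.03 3.38 0.01] F [1.8 0.3 1. ] T [-0.05 -0.21  0.03] t 15.53 w 0.012258911489968148
(90, 0.3, 3) [-0.0, -0.001, 0.0015, -0.0066, -0.0002, 0.0005]
(90, 0.3, 2.5) [-0.0, -0.0015, 0.0023, -0.0154, -0.0002, 0.0005]
```

View pics/s7.png

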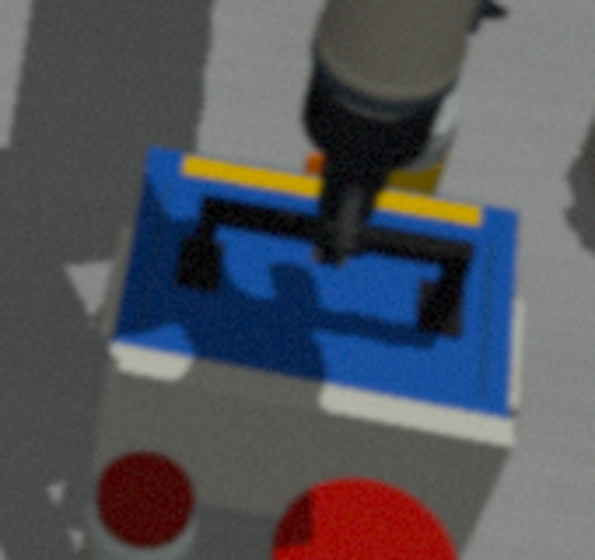

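The lid's front is on the catch: it sits at 11.8 mm, its weight is off the wrist, and the back edge is under the lip. I'll release it.

```bash
python3 -m creep '[[0,0,0,0,0,0,0.9],[0,0,0,0,0,0,0.7],[0,0,0,0,0,0,0.4],[0,0,0,0,0,0,0.2],[0,0,0,0,0,0,0.2],[0,0,0,0,0,0,0.2]]'; python3 - <<'E'
from h import *
whereback()
cv2.imwrite("pics/w8.png",grab_frame("wrist"))
E
```

```text
time_s: 16.32
tool_pos: [0.5565, 0.2257, 0.1911]
tool_rot: [-0.022, 0.732, 0.681, -0.02]
contact_force: [-1.0, 0.1, -0.4]
gripper_width: 0.068
back [90.5  0.1  1.1] front [-89.2  -0.   11.7] yaw/tilt/roll [0.03 3.4  0.01] F [-1.   0.  -0.4] T [-0.03 -0.03 -0.03] t 16.32 w 0.06797266041856753
```

View pics/w8.png

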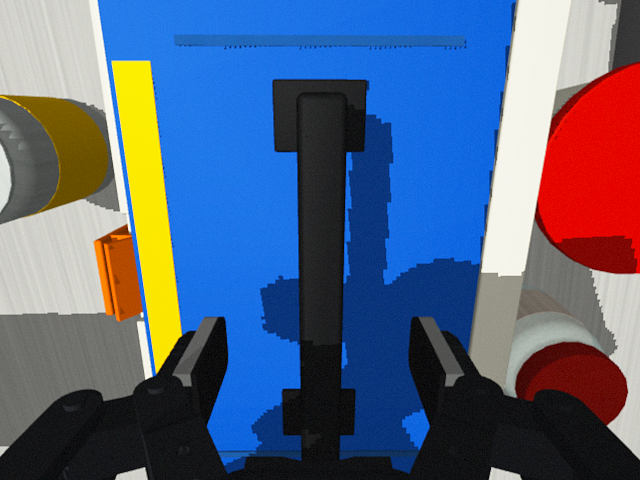

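```bash
python3 -m creep '[[0,0,-0.015,0,0,0,0.2],[0,0,-0.04,0,0,0,0.2],[0,0,-0.08,0,0,0,0.3],[0,0,-0.11,0,0,0,0.6],[0,0,-0.11,0,0,0,1],[0,0,-0.11,0,0,0,1]]' 60; python3 - <<'E'
from h import *
s=read_state();print(s["tool_pos"],s["contact_force"],s["time_s"])
Rb=R.from_euler('z',BA,degrees=True)
for z in(.24,.165,.152,.139):
    p=Rb.apply([-.062,0,0])+[BX,BY,z];print(z,p,[float(v) for v in delta(p,toolR(BA))])
im=grab_frame("scene");cv2.imwrite("pics/s9.png",cv2.resize(im[200:360,340:510],None,fx=3.5,fy=3.5,interpolation=cv2.INTER_CUBIC))
cv2.imwrite("pics/w9.png",grab_frame("wrist"))
E
```

```text
time_s: 17.12
tool_pos: [0.5627, 0.2251, 0.3009]
tool_rot: [-0.022, 0.732, 0.681, -0.02]
contact_force: [-0.2, 0.1, -0.4]
gripper_width: 0.0051
[0.56274629 0.22506066 0.30093346] [-0.24105748  0.05122503 -0.3847336 ] 17.125
0.24 [0.4901665  0.23054077 0.24      ] [0.0002, -0.069, 0.0651, -0.0594, -0.0001, 0.0005]
0.165 [0.4901665  0.23054077 0.165     ] [0.0002, -0.0646, 0.14, -0.0594, -0.0001, 0.0005]
0.152 [0.4901665  0.23054077 0.152     ] [0.0002, -0.0638, 0.153, -0.0594, -0.0001, 0.0005]
0.139 [0.4901665  0.23054077 0.139     ] [0.0002, -0.0631, 0.166, -0.0594, -0.0001, 0.0005]
```

View pics/w9.png

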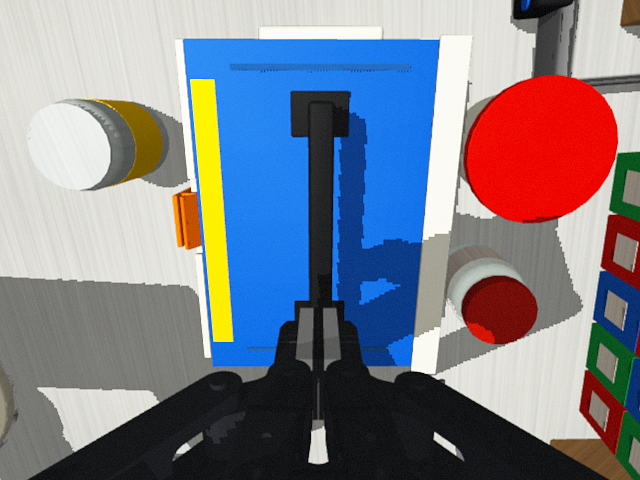

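View pics/s9.png

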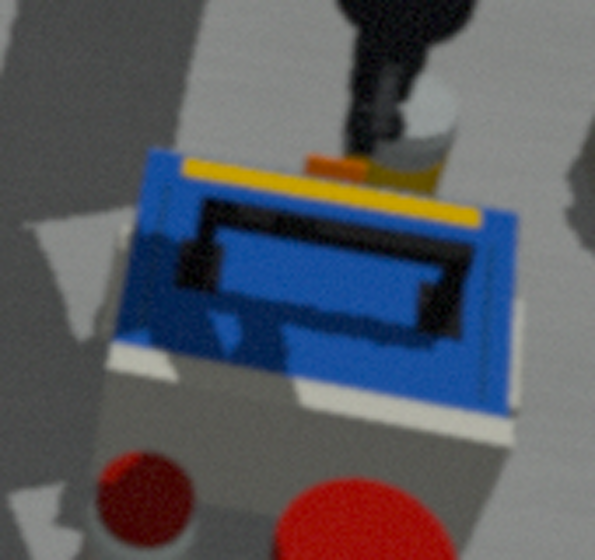

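```bash
python3 -m creep '[[0,-0.025,0,-0.02,0,0,1],[0,-0.055,0,-0.045,0,0,1],[0,-0.07,0.01,-0.059,0,0,1],[0,-0.069,0.05,-0.059,0,0,1],[0,-0.067,0.09,-0.059,0,0,1],[0,-0.066,0.12,-0.059,0,0,1],[0,-0.0646,0.14,-0.059,0,0,1],[0,-0.064,0.146,-0.059,0,0,1],[0,-0.064,0.146,-0.059,0,0,1]]'; python3 - <<'E'
from h import *
s=read_state();print(s["tool_pos"],s["contact_force"],s["time_s"])
cv2.imwrite("pics/w10.png",grab_frame("wrist"))
E
```

```text
time_s: 18.35
tool_pos: [0.4897, 0.2301, 0.1579]
tool_rot: [-0.001, 0.732, 0.681, -0.001]
contact_force: [0.3, -1.0, 1.5]
gripper_width: -0.0001
[0.48965822 0.23010634 0.15790531] [ 0.3320062  -0.99859124  1.48502908] 18.35
```

View pics/w10.png

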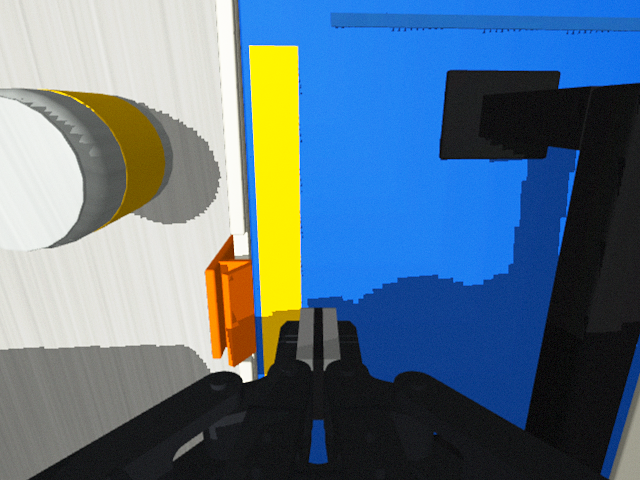

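```bash
python3 -m creep '[[0,0,0.003,0,0,0,1],[0,0,0.006,0,0,0,1],[0,0,0.009,0,0,0,1],[0,0,0.012,0,0,0,1],[0,0,0.012,0,0,0,1]]'
python3 -m creep '[[0,0,0.002,0,0,0,1],[0,0,0.004,0,0,0,1],[0,0,0.004,0,0,0,1]]'
```

```text
time_s: 19.02
tool_pos: [0.4903, 0.2306, 0.1466]
tool_rot: [-0.0, 0.732, 0.681, -0.0]
contact_force: [-0.2, 1.0, 1.7]
gripper_width: 0.0004
time_s: 19.4
tool_pos: [0.49, 0.2304, 0.1422]
tool_rot: [-0.001, 0.732, 0.681, -0.001]
contact_force: [-0.3, 0.1, -0.4]
gripper_width: -0.0002
```

```bash
python3 -m creep '[[0,0,0.001,0,0,0,1],[0,0,0.002,0,0,0,1],[0,0,0.002,0,0,0,1]]'
python3 - <<'E'
from h import *
cv2.imwrite("pics/w11.png",grab_frame("wrist"))
print(read_state()["contact_force"])
E
```

```text
time_s: 19.77
tool_pos: [0.4899, 0.2303, 0.1401]
tool_rot: [-0.001, 0.732, 0.681, -0.001]
contact_force: [0.8, 0.3, -0.1]
gripper_width: 0.0
[-0.67235102  0.74177655  0.88504788]
```

View pics/w11.png

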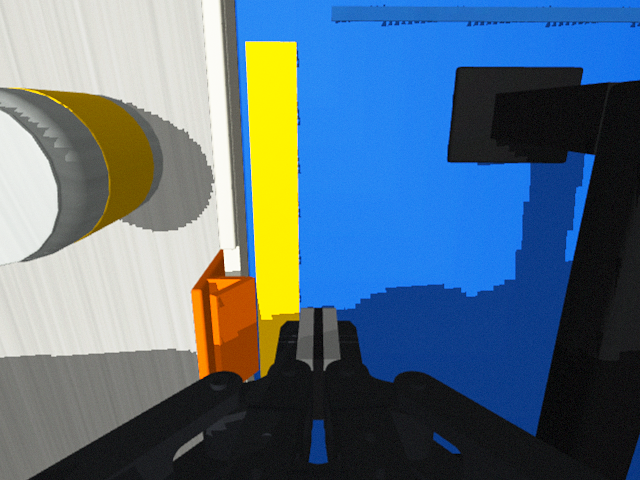

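```bash
python3 -m creep '[[0,0,0.001,0,0,0,1],[0,0,0.002,0,0,0,1],[0,0,0.002,0,0,0,1]]'

```

```text
time_s: 20.2
tool_pos: [0.4901, 0.2304, 0.1391]
tool_rot: [-0.001, 0.732, 0.681, -0.001]
contact_force: [-2.7, -2.3, 10.5]
gripper_width: -0.0001
```

```bash
python3 -m creep '[[0,0,0.001,0,0,0,1],[0,0,0.001,0,0,0,1]]'
python3 -m creep '[[0,0,-0.01,0,0,0,1],[0,-0.01,-0.04,0,0,0,1],[0,-0.03,-0.09,0,0,0,1],[0,-0.06,-0.14,0,0,0,1],[0,-0.06,-0.19,0,0,0,1],[0,-0.06,-0.2,0,0,0,1],[0,-0.06,-0.2,0,0,0,1]]'
python3 - <<'E'
from h import *
s=read_state();np.save("w12.npy",np.r_[s["tool_pos"],s["tool_rot"]])
print(s["contact_force"])
cv2.imwrite("pics/w12.png",grab_frame("wrist"))
im=grab_frame("scene");cv2.imwrite("pics/s12.png",cv2.resize(im[200:360,340:510],None,fx=3.5,fy=3.5,interpolation=cv2.INTER_CUBIC))
E
```

```text
time_s: 20.45
tool_pos: [0.4901, 0.2304, 0.139]
tool_rot: [-0.0, 0.732, 0.681, -0.001]
contact_force: [-4.1, -2.3, 11.8]
gripper_width: 0.0003
time_s: 21.32
tool_pos: [0.4308, 0.2349, 0.3396]
tool_rot: [-0.0, 0.732, 0.681, 0.0]
contact_force: [0.3, 0.7, -0.7]
gripper_width: 0.0001
[ 0.28204392  0.65205336 -0.71626588]
```

View pics/w12.png

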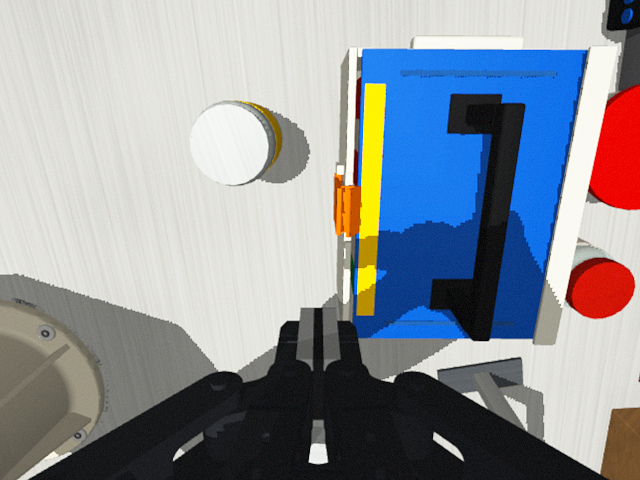

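View pics/s12.png

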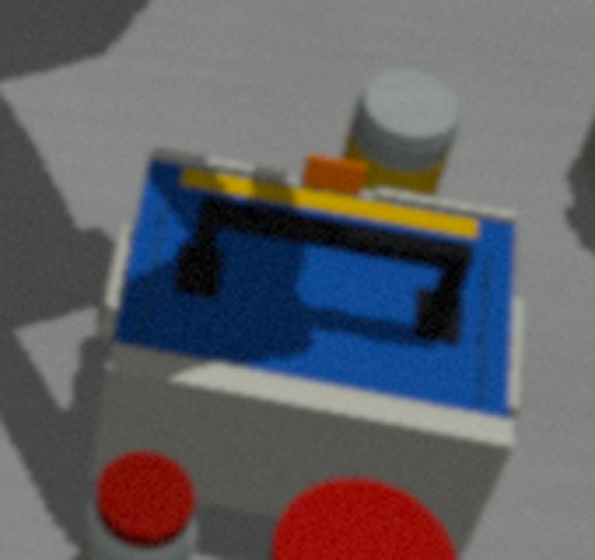

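```bash
python3 - <<'E'
from h import *
p=np.load("w12.npy")
im=cv2.imread("pics/w12.png")
cv2.imwrite("pics/w12z.png",cv2.resize(im[40:200,325:405],None,fx=3.7,fy=3.7,interpolation=cv2.INTER_NEAREST))
Rb=R.from_euler('z',BA,degrees=True)
for row in(80,120,150,270,300):
    L=im[row].astype(int);
    bl=[c for c in range(335,420) if L[c,0]>L[c,2]+50 and L[c,0]>90][0]
    q=Rb.inv().apply(wun(p,[[bl-.5,row]],.125)-[BX,BY,0]);print(row,bl,np.round(q*1000,1))
    rr=[c for c in range(500,640) if L[c,0]>L[c,2]+50 and L[c,0]>90]
    q=Rb.inv().apply(wun(p,[[rr[-1]+1,row]],.137)-[BX,BY,0]);print("   lipedge",np.round(q*1000,1))
E
```

```text
80 361 [[-88.1 102.8 125. ]]
   lipedge [[ 76.6 102.1 137. ]]
120 360 [[-87.9  73.2 125. ]]
   lipedge [[ 77.   73.4 137. ]]
150 359 [[-87.9  49.8 125. ]]
   lipedge [[ 76.7  50.9 137. ]]
270 354 [[-89.1 -55.3 125. ]]
   lipedge [[ 76.4 -50.6 137. ]]
300 354 [[-88.3 -84.9 125. ]]
   lipedge [[ 76.  -79.2 137. ]]
```

View pics/w12z.png

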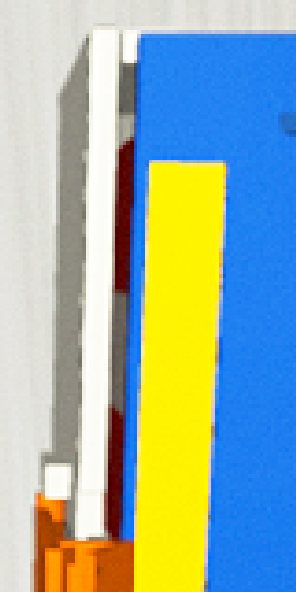

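The catch (rows 175–235, col 345) has snapped over the lid's front edge, and the lid lies flat. A gap shows at the front bead, though: the lid's centre is about +2 mm in x, hard against the back wall and right at the limit. I'll grip the handle lightly at the bin's centre to bring the lid to the middle.

```bash
python3 - <<'E'
from h import *
Rb=R.from_euler('z',BA,degrees=True)
for z in(.34,.25,.184):
    p=Rb.apply([.001,0,0])+[BX,BY,z];print(z,p,[float(v) for v in delta(p,toolR(BA))])
E
```

```text
0.34 [0.55299731 0.22592676 0.34      ] [0.0005, 0.1232, -0.0027, -0.0032, 0.0013, 0.0003]
0.25 [0.55299731 0.22592676 0.25      ] [0.0006, 0.1235, 0.0873, -0.0032, 0.0013, 0.0003]
0.184 [0.55299731 0.22592676 0.184     ] [0.0007, 0.1238, 0.1533, -0.0032, 0.0013, 0.0003]
```

```bash
python3 -m creep '[[0,0.03,0,-0.003,0.001,0,0.4],[0,0.07,0,-0.003,0.001,0,0.2],[0,0.11,0,-0.003,0.001,0,0.2],[0.0005,0.123,0.01,-0.003,0.001,0,0.2],[0.0006,0.1235,0.04,-0.003,0.001,0,0.2],[0.0006,0.1235,0.08,-0.003,0.001,0,0.2],[0.0006,0.1236,0.11,-0.003,0.001,0,0.2],[0.0007,0.1238,0.135,-0.003,0.001,0,0.2],[0.0007,0.1238,0.148,-0.003,0.001,0,0.2],[0.0007,0.1238,0.153,-0.003,0.001,0,0.2],[0.0007,0.1238,0.153,-0.003,0.001,0,0.2]]' 20; python3 - <<'E'
from h import *
s=read_state();Rb=R.from_euler('z',BA,degrees=True);print(Rb.inv().apply(s["tool_pos"]-[BX,BY,0]))
p=Rb.apply([.0003,0,0])+[BX,BY,.184];print([float(v) for v in delta(p,toolR(BA))])
cv2.imwrite("pics/w13.png",grab_frame("wrist"))
E
```

```text
time_s: 22.8
tool_pos: [0.553, 0.226, 0.1845]
tool_rot: [-0.0, 0.732, 0.681, -0.0]
contact_force: [0.2, -0.1, 0.1]
gripper_width: 0.0685
[1.02963084e-03 1.01650935e-04 1.84489194e-01]
[-0.0001, -0.0007, 0.0005, -0.0002, 0.0002, 0.0003]
```

View pics/w13.png

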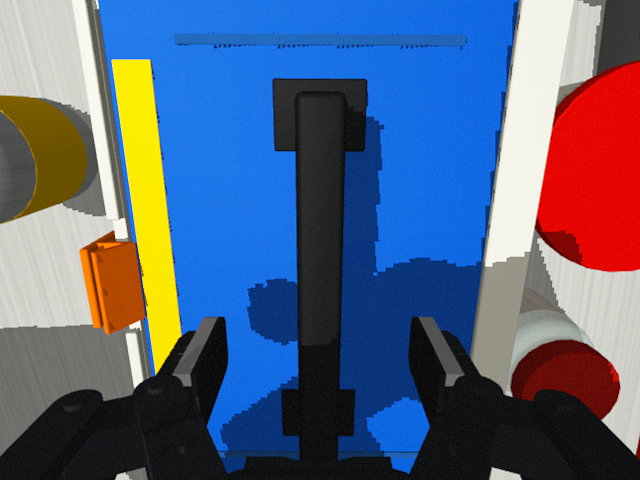

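```bash
python3 -m creep '[[0,-0.0008,0,0,0,0,0.4],[0,-0.0008,0,0,0,0,0.6],[0,-0.0008,0,0,0,0,0.75],[0,-0.0008,0,0,0,0,0.85],[0,-0.0008,0,0,0,0,0.95],[0,-0.0008,0,0,0,0,1],[0,-0.0008,0,0,0,0,1],[0,-0.0008,0,0,0,0,1]]' 20; python3 - <<'E'
from h import *
s=read_state();Rb=R.from_euler('z',BA,degrees=True);print(Rb.inv().apply(s["tool_pos"]-[BX,BY,0]),s["contact_force"])
cv2.imwrite("pics/w14.png",grab_frame("wrist"))
E
```

```text
time_s: 23.85
tool_pos: [0.5527, 0.2262, 0.1853]
tool_rot: [0.0, 0.732, 0.681, 0.0]
contact_force: [-0.5, -0.1, 4.5]
gripper_width: 0.0134
[0.00072314 0.00026067 0.18527188] [-0.49505315 -0.12634939  4.49780932]
```

View pics/w14.png

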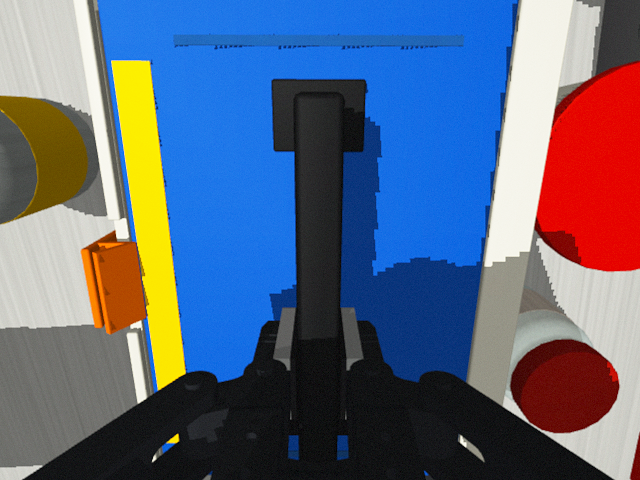

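```bash
python3 -m creep '[[0,-0.0008,0,0,0,0,1],[0,-0.0008,0,0,0,0,1],[0,-0.0008,0,0,0,0,1]]'; python3 - <<'E'
from h import *
s=read_state();Rb=R.from_euler('z',BA,degrees=True);print(Rb.inv().apply(s["tool_pos"]-[BX,BY,0]),s["contact_force"])
E
```

```text
time_s: 24.28
tool_pos: [0.5522, 0.2263, 0.1853]
tool_rot: [0.0, 0.732, 0.681, 0.001]
contact_force: [1.4, -0.3, 2.1]
gripper_width: 0.0136
[0.00019144 0.00033904 0.18528777] [ 1.36789138 -0.32967806  2.09452504]
```

Now I'll release, go up, and move clear to where the wrist camera can see the front edge.

```bash
python3 -m creep '[[0,0,0,0,0,0,0.9],[0,0,0,0,0,0,0.6],[0,0,0,0,0,0,0.2],[0,0,0,0,0,0,0.2],[0,0,-0.02,0,0,0,0.2],[0,0,-0.06,0,0,0,0.2],[0,0,-0.11,0,0,0,0.2],[0,-0.04,-0.15,0,0,0,0.2],[0,-0.09,-0.15,0,0,0,0.2],[0,-0.12,-0.15,0,0,0,0.2],[0,-0.12,-0.15,0,0,0,0.2],[0,-0.12,-0.15,0,0,0,0.2]]'; python3 - <<'E'
from h import *
s=read_state();p=np.r_[s["tool_pos"],s["tool_rot"]]
im=grab_frame("wrist");cv2.imwrite("pics/w15.png",im)
Rb=R.from_euler('z',BA,degrees=True)
for row in(80,120,150,270,300):
    L=im[row].astype(int);
    bl=[c for c in range(320,420) if L[c,0]>L[c,2]+50 and L[c,0]>90]
    rr=[c for c in range(500,640) if L[c,0]>L[c,2]+50 and L[c,0]>90]
    if bl: print(row,"front",np.round(Rb.inv().apply(wun(p,[[bl[0]-.5,row]],.125)-[BX,BY,0])*1000,1))
    if rr: print("   lipedge",np.round(Rb.inv().apply(wun(p,[[rr[-1]+1,row]],.137)-[BX,BY,0])*1000,1))
for t in("tin","jar","tub","tea_green","scoop"): pass
for n in("scene","top"): cv2.imwrite(f"pics/{n}15.png",grab_frame(n))
E
```

```text
time_s: 25.78
tool_pos: [0.4329, 0.2351, 0.3353]
tool_rot: [0.001, 0.732, 0.681, 0.001]
contact_force: [0.1, 0.3, 0.3]
gripper_width: 0.0684
80 front [[-89.7 102.9 125. ]]
   lipedge [[ 76.9 102.3 137. ]]
120 front [[-89.6  73.7 125. ]]
   lipedge [[ 76.6  74.  137. ]]
150 front [[-89.7  50.6 125. ]]
   lipedge [[ 76.3  51.7 137. ]]
270 front [[-89.5 -53.2 125. ]]
   lipedge [[ 75.9 -48.6 137. ]]
300 front [[-89.7 -82.4 125. ]]
   lipedge [[ 76.4 -76.9 137. ]]
```

View pics/w15.png

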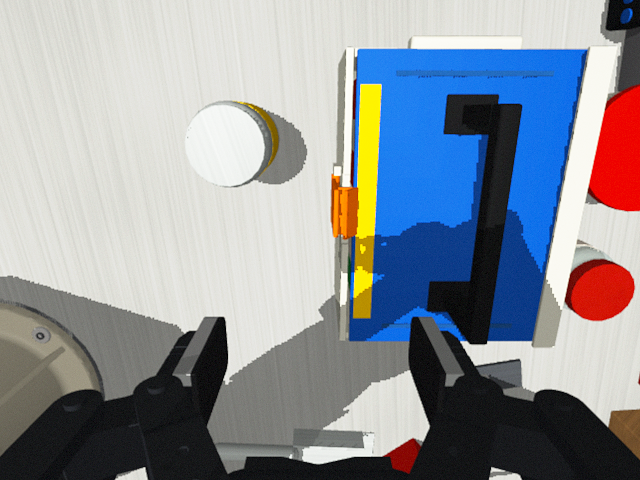

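View pics/scene15.png

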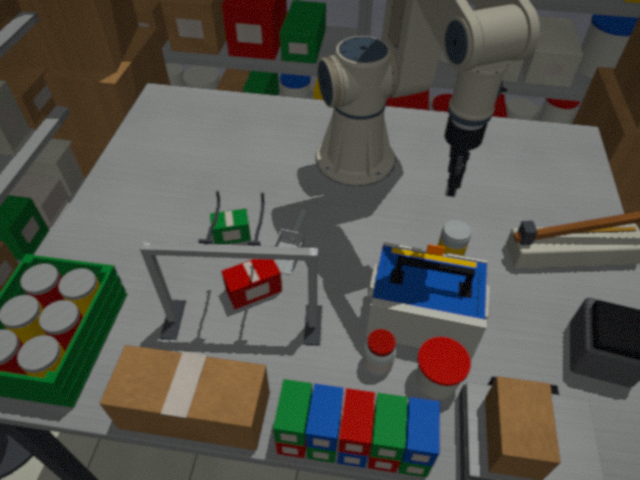

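View pics/top15.png

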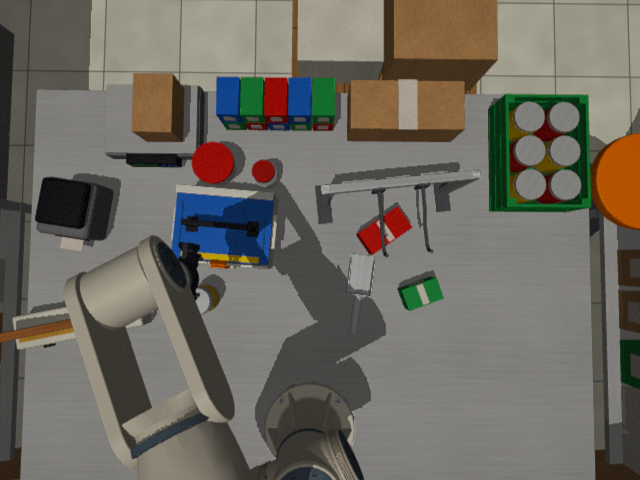

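```bash
python3 -c "
from rig import *
print(read_state()['contact_force']);print(sign_off())"
```

```text
[-0.39682122  0.22745422  0.75380346]
the job is handed in; nothing more can be done
None
```

The tea bin is closed: the lid lies flat, the catch has snapped over its front edge, and I handed the job in at about 26 s.

**How it went:**
- I gripped the handle bar, lifted it 39 mm straight up and drew the lid level off the hooks. The wrist readings I took showed only the lid's weight.
- I tucked the back edge under the lip at a 15° tilt and slid it in until it lightly touched the back wall (about 4 N). Then I lowered the front onto the catch while still holding the handle.
- I let go and pressed the front down with closed fingers.
- After the catch had snapped, the lid was hard against the back wall, about 2 mm off centre. I gripped the handle lightly, drew the lid about 1.5 mm forward and let go.

**Last checks:**
- **Fully home:** when I pressed again after the snap, the fingertips met firm resistance (10–12 N) at the height of a flat, seated lid. I did not catch the snap itself in a force reading.
- **Front edge:** it measures 89.6 mm in front of the bin's centre, where 90 mm is exact. The same picture puts the bin's lip 1 to 2 mm off its given place, so I trust the centring to about 1.5 mm. The robot's own position reading gave 0.2 mm off centre.
- **Bystanders:** by eye in the last pictures, all the other things stand where they were; the red carton was under the lid at first, so I could compare it only in the starting scene view. I did not measure their positions again.
- **Robot:** the gripper was clear and touching nothing when I handed in.

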